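# Shift the bottle roller from second to third gear

### The arm

A 7-joint arm with a two-finger parallel gripper is mounted at the origin on the work surface. World frame = base frame: x ahead of the robot, y to its left, z up, the work surface at z = 0. Lengths are in m, angles in rad, forces in N, time in s.
With the tool pointing down it reaches from about 0.425 to 0.925 m from the base axis. Payload 6.8 kg.
Tool frame: the origin (TCP) lies between the finger pads; the fingertips stand robot.nose_length ahead of it and the grasp point (between the pads) lies 3 mm ahead of it (robot.nose_length is the distance from the TCP to the fingertips, in m); x points along the fingers, z is the direction in which the jaws open and shut, and the axes are right-handed (so a half turn about x gives the same grasp; the last joint's range is limited). The gripper opens to 88 mm and grips with 3 to 60 N. Pads are 20 mm wide; open, the fingers measure 115 mm over their backs; the gripper's body (75 mm by 178 mm) begins 61 mm behind the grasp point.
Start: joints at [1.182, 0.477, 0.022, 1.555, -0.011, 1.109, -0.083], TCP at [0.187, -0.649, 0.245] pointing down, gripper open.
Joint ranges: [-2.96, 2.96], [-0.34, 2.1], [-1.41, 1.46], [0.24, 2.44], [-1.37, 4.51], [0.17, 1.92], [-2.96, 2.96]. Speed limits (rad/s): [2.39, 2.39, 3.14, 3.14, 3.14, 3.14, 3.14].

### API

Orientations are given as a rotation vector (axis times angle).
In Python, from rig import robot gives the robot as it stands. The module is installed in compiled form; this text tells all that it offers. Calls block until the motion is done:
- robot.move_pose(position, orientation): joint-space move of the TCP to a pose.
- robot.line_to(position, attitude=None, vel=0.15, stop_force=None): straight line of the TCP; attitude=None keeps the orientation; vel is the mean speed in m/s. With stop_force (N) it stops when the force on the tool has changed by that much, and returns True; else False.
- robot.movej(angles): joint-space move.
- robot.release() and robot.clamp(newtons=None): open the fingers fully, or close them until they stop; newtons is the grip in N (None keeps the last).
- robot.wait(seconds).
- robot.solve_ik(position, orientation): joint angles nearest the present ones, or None.
- robot.camera(name): name is "scene" or "side" or "wrist"; returns the picture (384x512x3 uint8, blue, green, red); there is no depth.
- robot.camera_params(name): a dict with "fx", "fy", "cx", "cy" (pixels), "cam_to_world" (4x4, takes a point from camera to world coordinates). Camera axes: x right, y up, looking along -z (the intrinsics and any distortion apply to the point x, -y, -z); pixel columns grow to the right and rows downward; lengths in m; the calibration is good to about 2 mm. A picture is of the moment at which its call begins: read the wrist's pose just before it. camera_params takes no time and is no camera call; for the wrist camera it gives the pose at the moment of the call.
A pose or a line that the arm cannot do raises robot.Unreachable and nothing moves.
- robot.sign_off(): hands the job in, once; it reports no verdict.
Readings, each from a call of its own:
- robot.read_clock(): time.
- robot.read_joints(): joint angles.
- robot.read_dq(): joint speeds.
- robot.read_joint_efforts(): joint torques, N m.
- robot.read_tool_pos(): TCP position.
- robot.read_eef_rot(): TCP orientation.
- robot.read_force(): force on the tool from outside, world axes, zero at the start.
- robot.read_wrist_torque(): the same for the moment, N m.
- robot.read_opening(): opening from 0.0 (shut) to 1.0 (fully open).
Only numpy, scipy, OpenCV 4.12 (cv2) and the standard library are available. Lean on these libraries where they do the work, as an engineer would, in place of code of your own. Each camera call takes 0.05 s, during which the arm holds its last target. There are 200 camera calls.

### The job

The drive of the bottle roller is stopped with its gear lever in second, the near left slot of the H-shaped gate (seen from the robot). Push the lever into third with the fingertips or the outside of the fingers, without gripping it: forward out of second to neutral, across to the right, then forward again until it is fully home in the far right slot. Do not run it into first (far left) or fourth (near right) on the way, leave the bottles and the beaker standing where they are, and finish clear of the lever.

Things in the scene. Friction and masses are not known exactly. Their poses are not given: they have to be found in the camera images.
- roller_drive: bench bottle roller, fixed. Origin on the bench, directly below the gate centre and the lever's pivot; x forward (away from the robot, up to 0.3 rad askew), y left, z up. Grey gearbox 200 x 190 mm about the origin, its gate plate's top at 116 mm; motor to the right (y -95 to -283, |x| to 70, 164 mm high); roller deck to the left (y 110 to 550 mm), a bottle lying on it, 190 mm high.
- gate_center (a point): centre of the H-shaped gate on top of its steel plate (156 x 132 mm), 116 mm above the bench; axes as roller_drive. Slots 19 mm wide run fore and aft, 19 mm left and right of here, joined in the middle by the cross channel (neutral), 19 mm wide. Dots on the plate count the gears: first far left, second near left, third far right, fourth near right.
- knob_center (a point): centre of the lever's black knob, 45 mm across here, top 22 mm higher; tilts with the lever (z along it). Below it a steel rod 12 mm thick runs to a ball pivot 35 mm above the bench, over roller_drive's origin; knob centre to pivot 165 mm, so it stands 200 mm above the bench upright, about 186 mm in a gear. Push its side at this height.
- shift_fore (a joint): lever's fore and aft tilt f (rad): 0 neutral, + forward (away from the robot). Far slots end at about +0.35, near slots at -0.35: 56 mm of knob travel each way; within 0.03 of 0 in the cross channel. Knob centre from the pivot, roller_drive axes, a = shift_across: x = 165 sin f, y = -165 sin a cos f, z = 165 cos a cos f mm.
- shift_across (a joint): lever's sideways tilt (rad): + to the right. -0.21 to -0.29 in the left slots, 0.21 to 0.29 in the right ones: 40 mm of knob travel each side of the middle; it can change sides only in the cross channel. The lever is stiff, about 3 to 5 N at the knob to move it either way, has no springs or detents and stays where it is left.
- bottle_large: loose white wide-mouth bottle, 88 mm diameter, 172 mm high, standing; origin at the centre of its underside. Not to be disturbed.
- bottle_small: loose white wide-mouth bottle, 68 mm diameter, 135 mm high, standing; origin at the centre of its underside. Not to be disturbed.
- beaker: loose glass beaker, 72 mm diameter, 95 mm high, standing; origin at the centre of its underside. Not to be disturbed.

How it is judged:
On the way, in this order (a step that is already met when the one before it is completed fails the run):
1. the lever is pushed forward out of second to neutral, still on the left (value of joint shift_fore between -0.09 and 0.12 rad and value of joint shift_across below -0.12 rad), for 0.05 s.
2. the lever is across on the right, in neutral (value of joint shift_across above 0.17 rad and value of joint shift_fore between -0.12 and 0.15 rad), for 0.05 s.
3. the lever is forward in third (value of joint shift_across above 0.17 rad and value of joint shift_fore above 0.3 rad), for 0.2 s.
At the end, for the whole second after the job is handed in: The lever rests in the far right slot (third), shift_across above 0.17 and shift_fore above 0.30 rad (knob within about 8 mm of the end of its travel); the bottles and the beaker stand within 30 mm of where they were (all of step 3 and velocity of joint shift_fore between -0.05 and 0.05 rad/s and distance of each of bottle_large, bottle_small, beaker from where it was at the start of the episode below 0.03 m and angle between each of bottle_large, bottle_small, beaker's own z axis and vertical below 0.2 rad); the robot touches nothing.
It fails at once if the lever is run into first gear (value of joint shift_across below -0.1 rad and value of joint shift_fore above 0.18 rad).
It fails at once if the lever is run into fourth gear (value of joint shift_across above 0.1 rad and value of joint shift_fore below -0.18 rad).
It fails at once if the lever is gripped: fingers press on opposite sides of its knob or rod at once ((contact force between the fingers and knob_near_side above 1 N and contact force between the fingers and knob_far_side above 1 N) or (contact force between the fingers and knob_left_side above 1 N and contact force between the fingers and knob_right_side above 1 N) or (contact force between the fingers and rod_near_side above 1 N and contact force between the fingers and rod_far_side above 1 N) or (contact force between the fingers and rod_left_side above 1 N and contact force between the fingers and rod_right_side above 1 N)).
It fails at once if a bottle or the beaker is pushed aside, tipped or lifted (distance of any of bottle_large, bottle_small, beaker from where it was at the start of the episode above 0.03 m or angle between any of bottle_large, bottle_small, beaker's own z axis and vertical above 0.3 rad).
It also fails if it takes over 48 s, if anything falls off the work surface, if the arm or the gripper's body presses on something with over 40 N, if the wrist force passes 120 N, or if a joint passes its speed limit or range.

## Working session

There is one attempt and no reset: what is moved stays moved. The work goes in short steps, each a Python script; the robot and the scene stay as the last script left them, time stands still between calls to the robot, and variables do not carry over. Pictures are saved under pics/ and viewed, about 8 in all and at most 12, crops included, and the job is handed in when it is done.

```bash
mkdir -p pics; python3 - <<'E'
from rig import robot
import cv2,numpy as np
for n in("scene","side"):
    cv2.imwrite(f"pics/{n}0.png",robot.camera(n)); p=robot.camera_params(n); print(n,p)
print(robot.nose_length,robot.read_tool_pos(),robot.read_eef_rot(),robot.read_clock())
E
```

```text
scene {'fx': 471.69135240071563, 'fy': 471.69135240071563, 'cx': 255.58177017680575, 'cy': 196.30857711362194, 'cam_to_world': array([[-6.10110912e-01, -5.88871210e-01,  5.30089967e-01,
         1.06696397e+00],
       [ 7.92315742e-01, -4.52890680e-01,  4.08810222e-01,
         3.53612036e-01],
       [-6.63764107e-04,  6.69418203e-01,  7.42885475e-01,
         9.30811562e-01],
       [ 0.00000000e+00,  0.00000000e+00,  0.00000000e+00,
         1.00000000e+00]])}
side {'fx': 410.6894662144838, 'fy': 410.6894662144838, 'cx': 262.28308768567024, 'cy': 192.17981147599815, 'cam_to_world': array([[-0.88327524, -0.33118579,  0.3318747 ,  0.81832163],
       [ 0.4686147 , -0.60095012,  0.64750229,  0.53759977],
       [-0.01500342,  0.7274441 ,  0.6860029 ,  0.74350513],
       [ 0.        ,  0.        ,  0.        ,  1.        ]])}
0.022 [ 0.18689758 -0.64809273  0.24379571] [ 1.00084843  1.33044591 -0.99937289] 0.1
```

View pics/scene0.png

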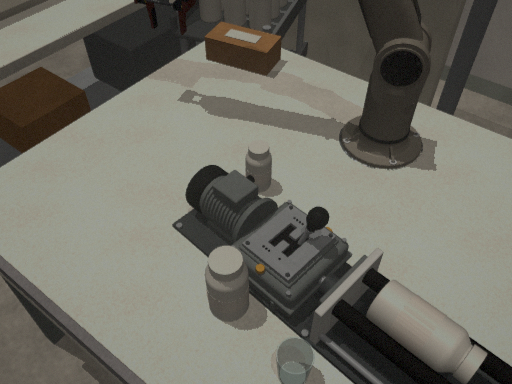

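View pics/side0.png

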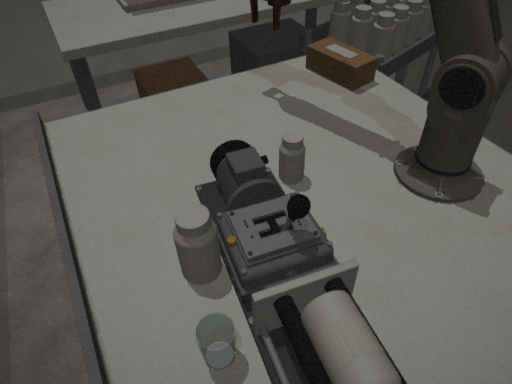

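The knob is at about (318,218) in the scene view and (299,207) in the side view. The gate plate, both bottles and the beaker are also visible. I'll enlarge both views.

```bash
python3 - <<'E'
import cv2,numpy as np
a=cv2.imread("pics/scene0.png")[190:290,230:360];b=cv2.imread("pics/side0.png")[185:285,205:335]
o=np.vstack([cv2.resize(np.clip(x*1.6,0,255).astype('u1'),None,fx=3,fy=3,interpolation=cv2.INTER_CUBIC)for x in(a,b)])
a=cv2.resize(a,None,fx=6,fy=6,interpolation=cv2.INTER_CUBIC);b=cv2.resize(b,None,fx=6,fy=6,interpolation=cv2.INTER_CUBIC)
cv2.imwrite("pics/c1.png",np.clip(a*1.5,0,255));cv2.imwrite("pics/c2.png",np.clip(b*1.5,0,255))
E
```

```text
[ WARN:0@0.091] global loadsave.cpp:1063 imwrite_ Unsupported depth image for selected encoder is fallbacked to CV_8U.
```

View pics/c1.png

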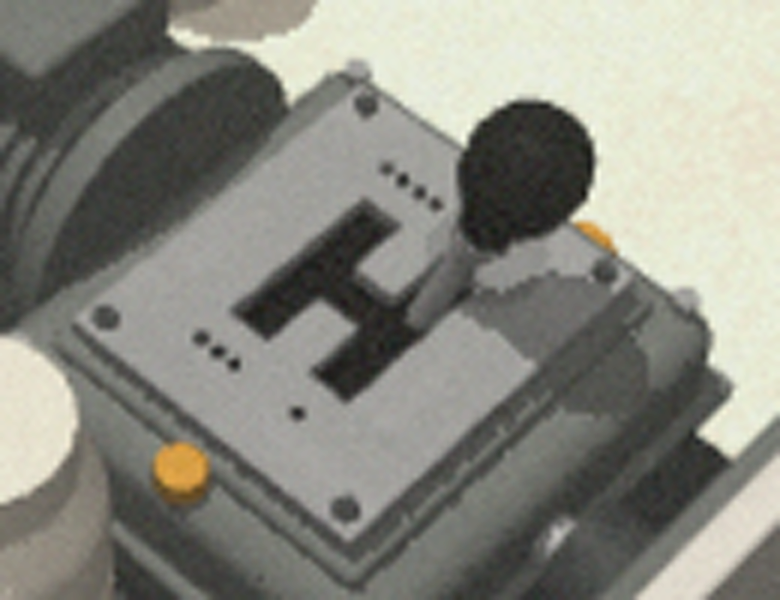

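View pics/c2.png

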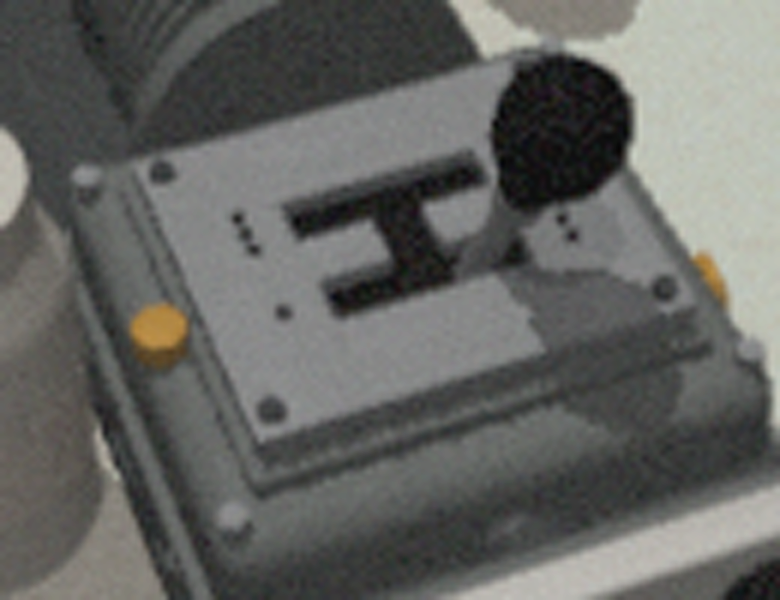

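Screws, rod and knob are clear in both crops. Scene crop screws: near-right (366,104), far-right (106,318), far-left (345,510), near-left (605,270). Knob centre is (528,168) in the scene crop and (563,130) in the side crop.

```bash
cat >h.py <<'E'
from rig import robot
import numpy as np, cv2
def ray(n,u,v):
    p=robot.camera_params(n);T=p["cam_to_world"]
    return T[:3,3],T[:3,:3]@np.array([(u-p["cx"])/p["fx"],-(v-p["cy"])/p["fy"],-1])
def atz(n,u,v,z):
    o,d=ray(n,u,v);return o+d*(z-o[2])/d[2]
def tri(uv1,uv2):
    o,d=ray("scene",*uv1);q,e=ray("side",*uv2)
    s=np.linalg.lstsq(np.c_[d,-e],q-o,rcond=None)[0]
    a,b=o+d*s[0],q+e*s[1];return (a+b)/2,np.linalg.norm(a-b)
E
python3 - <<'E'
from h import *
np.set_printoptions(precision=4,suppress=True)
c1=lambda x,y:((x+.5)/6-.5+230,(y+.5)/6-.5+190)
c2=lambda x,y:((x+.5)/6-.5+205,(y+.5)/6-.5+185)
S={k:c1(*v) for k,v in dict(nr=(366,104),fr=(106,318),fl=(345,510),nl=(605,270)).items()}
D={k:c2(*v) for k,v in dict(fr=(161,171),fl=(271,410),nl=(665,288)).items()}
A={k:atz("scene",*v,.116) for k,v in S.items()};B={k:atz("side",*v,.116) for k,v in D.items()}
for k in S: print(k,A[k],B.get(k),tri(S[k],D[k]) if k in D else'')
def fit(P):
    return (P['fr']+P['nl'])/2, P['fl']-P['fr']
for P in(A,B):
    c,l=fit(P);print("centre",c,"yaw",np.arctan2(-l[0],l[1]),np.linalg.norm(l),np.linalg.norm(P['fl']-P['nl']))
print("knob",tri(c1(528,168),c2(563,130)))
for n,a,b,z in(("L",(227,258),(193,218),.172),("S",(259,149),(292,138),.135),("bk",(295,352),(215,330),.095)):
    print(n,atz("scene",*a,z),atz("side",*b,z),tri(a,b))
E
```

```text
nr [ 0.4627 -0.0117  0.116 ] None 
fr [ 0.6018 -0.0277  0.116 ] [ 0.6022 -0.0293  0.116 ] (array([ 0.6034, -0.0264,  0.119 ]), np.float64(0.000330558975190848))
fl [0.6156 0.0858 0.116 ] [0.6158 0.0843 0.116 ] (array([0.617 , 0.0866, 0.1189]), np.float64(0.0004285643071121061))
nl [0.4751 0.1018 0.116 ] [0.4766 0.1016 0.116 ] (array([0.4774, 0.1028, 0.1183]), np.float64(0.0009615154626065549))
centre [0.5385 0.0371 0.116 ] yaw -0.12036720349705089 0.11428054552530924 0.1413360491920068
centre [0.5394 0.0362 0.116 ] yaw -0.11941328768370546 0.1143869229705655 0.14026006789626203
knob (array([0.5078, 0.0813, 0.1892]), np.float64(0.0011829904267086993))
L [ 0.6867 -0.0097  0.172 ] [ 0.6913 -0.0022  0.172 ] (array([ 0.6876, -0.0097,  0.1673]), np.float64(0.006447678328107431))
S [ 0.3679 -0.1746  0.135 ] [ 0.3659 -0.1757  0.135 ] (array([ 0.3665, -0.1754,  0.1346]), np.float64(0.0015575715163364352))
bk [0.7316 0.1862 0.095 ] [0.7352 0.1885 0.095 ] (array([0.7339, 0.1877, 0.0964]), np.float64(0.003849926665900445))
```

Both views put the gate centre at about (0.539, 0.037) with yaw −0.12. The triangulated knob lies at (−36, +40) mm in drive axes at z 0.189, so f is about −0.22 to −0.25, and shallower than the full second-gear end. I'll approach behind the knob with the fingers closed.

```bash
cat >>h.py <<'E'
from scipy.spatial.transform import Rotation as R
C=np.array([.539,.0367]);Y=-.12
X=np.array([np.cos(Y),np.sin(Y)]);L=np.array([-X[1],X[0]])
def W(x,y,z): return np.r_[C+x*X+y*L,z]
def drv(p): d=np.asarray(p)[:2]-C;return d@X,d@L,p[2]
def att(s):
    x=np.array([0,0,-1.]);z=s*np.r_[L,0];return R.from_matrix(np.c_[x,np.cross(z,x),z]).as_rotvec()
def go(x,y,z,**k): 
    r=robot.line_to(W(x,y,z),**k);st(r);return r
def st(r=None): print(r,np.round(drv(robot.read_tool_pos()),4),"F",np.round(robot.read_force(),1),"t",round(robot.read_clock(),2))
def snap(n):
    for c in("scene","side"): cv2.imwrite(f"pics/{c}{n}.png",robot.camera(c))
    a,b=[cv2.imread(f"pics/{c}{n}.png") for c in("scene","side")]
    o=np.hstack([cv2.resize(np.clip(x.astype(float)*1.5,0,255).astype('u1'),None,fx=3,fy=3,interpolation=cv2.INTER_CUBIC) for x in(a[150:290,230:363],b[135:275,205:338])])
    cv2.imwrite(f"pics/s{n}.png",o)
E
python3 - <<'E'
from h import *
p=robot.read_tool_pos();robot.clamp(10)
print(robot.read_opening());
robot.line_to([p[0],p[1],.34],vel=.25)
q=robot.read_joints();P=W(-.104,.040,.32)
for s in(1,-1):
    j=robot.solve_ik(P,att(s));print(s,np.round(j,2) if j is not None else None)
best=min((s for s in(1,-1) if robot.solve_ik(P,att(s)) is not None),key=lambda s:np.abs(np.array(robot.solve_ik(P,att(s)))-q).max())
robot.move_pose(P,att(best));st()
go(-.104,.040,.194,vel=.1)
snap(1)
E
```

```text
0.003277329518134876
1 [ 0.64  0.12 -1.04  1.92  0.12  1.16  1.02]
-1 [ 0.53  0.1  -0.91  1.92  0.09  1.16 -2.1 ]
None [-0.1035  0.0393  0.32  ] F [ 0.3 -0.   0.3] t 4.72
False [-0.1036  0.0402  0.1945] F [-0.5 -0.1  1. ] t 6.13
```

View pics/s1.png

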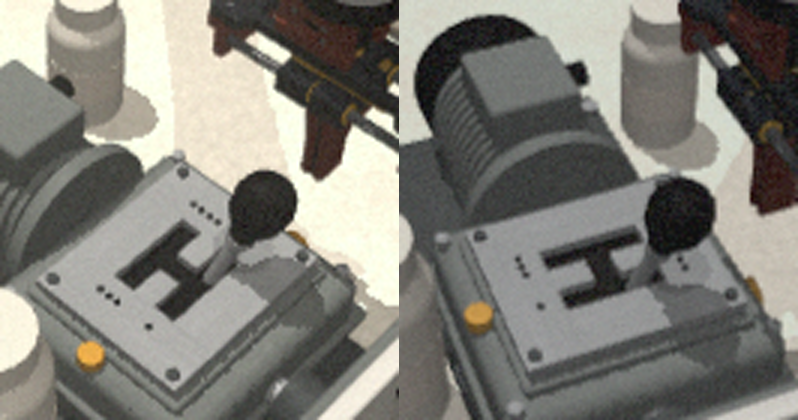

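The closed fingers (tip at crop (318,175) scene) stand behind the knob with a gap. Next I push to just short of neutral.

```bash
python3 - <<'E'
from h import *
go(-.070,.040,.194,vel=.08,stop_force=25)
go(-.050,.040,.194,vel=.06,stop_force=25)
go(-.033,.040,.196,vel=.06,stop_force=25)
snap(2)
E
```

```text
False [-0.0699  0.0401  0.1937] F [ 0.  -0.6 -0.8] t 6.81
False [-0.05    0.0401  0.194 ] F [-0.9  0.4  1.3] t 7.29
False [-0.0327  0.0399  0.1959] F [-0.6  1.1 -0.5] t 7.72
```

View pics/s2.png

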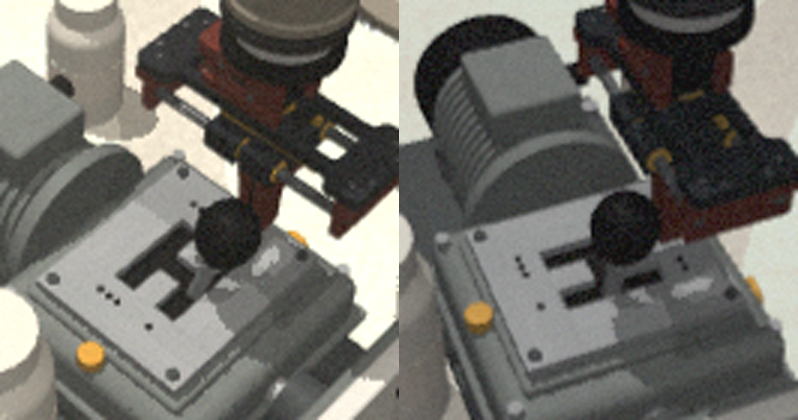

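The knob has moved forward, with its centre now at crop (228,231) scene and (226,228) side. Triangulating.

```bash
cat >>h.py <<'E'
def knob(a,b):
    f=lambda p,ox,oy:((p[0]+.5)/3-.5+ox,(p[1]+.5)/3-.5+oy)
    p,g=tri(f(a,230,150),f(b,205,135));d=drv(p)
    print("knob drv",np.round(d,4),"gap",round(g,4),"f",round(float(np.arcsin(d[0]/.165)),3))
E
python3 - <<'E'
from h import *
knob((263,203),(280,213));knob((228,231),(226,228))
E
```

```text
knob drv [-0.0354  0.0405  0.191 ] gap 0.001 f -0.216
knob drv [0.0012 0.0403 0.1922] gap 0.0024 f 0.007
```

Neutral on the left: f≈0.01, knob y +40 mm. Next I go round to the left side and push across.

```bash
python3 - <<'E'
from h import *
robot.wait(.1)
go(-.056,.040,.200,vel=.1)
go(-.056,.089,.200,vel=.12)
go(.001,.089,.200,vel=.12,stop_force=15)
if not go(.001,.045,.200,vel=.06,stop_force=20):
    if not go(.001,.015,.202,vel=.06,stop_force=20): go(.001,-.003,.200,vel=.05,stop_force=20)
snap(3)
E
```

```text
False [-0.0559  0.0397  0.2003] F [-0.2 -0.9 -0. ] t 8.31
False [-0.0559  0.0887  0.1997] F [ 0.4 -0.8 -0.7] t 8.87
False [0.0004 0.0888 0.1997] F [-0.3  0.4  0.7] t 9.49
False [0.0009 0.0446 0.1998] F [0.4 2.1 0.3] t 10.38
False [0.0007 0.0139 0.2016] F [ 0.6  0.1 -0.1] t 11.03
False [ 0.0009 -0.0037  0.1998] F [ 0.2  0.2 -0.5] t 11.53
```

View pics/s3.png

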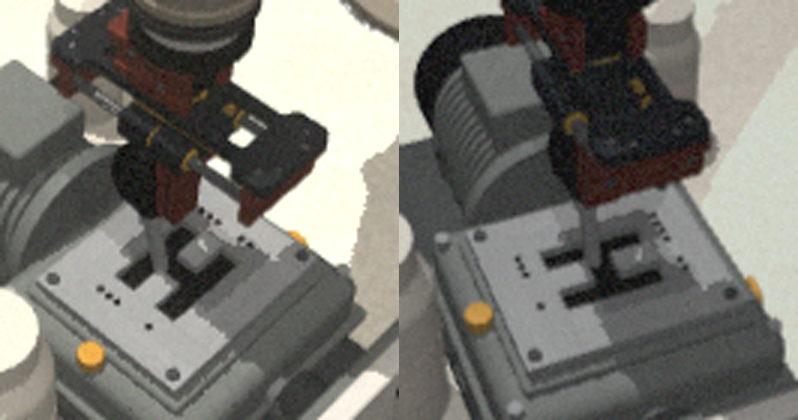

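The rod now stands in the right-hand slot by the cross channel. Next I go round behind it and push forward into third.

```bash
python3 - <<'E'
from h import *
go(.001,.012,.200,vel=.1)
go(-.062,.012,.200,vel=.12)
go(-.062,-.040,.198,vel=.12,stop_force=15)
r=go(-.030,-.040,.198,vel=.07,stop_force=20) or go(.0,-.040,.197,vel=.07,stop_force=20) or go(.033,-.040,.190,vel=.05,stop_force=14)
robot.wait(.3);st()
go(-.03,-.040,.195,vel=.1)
go(-.07,-.040,.30,vel=.2)
snap(4)
E
```

```text
False [0.0008 0.0127 0.2   ] F [-0.1  0.1 -0.7] t 11.93
False [-0.0612  0.0117  0.2003] F [ 0.7  0.2 -0. ] t 12.61
False [-0.0617 -0.0396  0.1981] F [ 0.8 -0.   0.4] t 13.19
False [-0.0299 -0.0397  0.1978] F [-0.1  0.2  0.2] t 13.8
False [ 0.0005 -0.0399  0.1969] F [0.3 0.8 0.8] t 14.38
True [ 0.0241 -0.04    0.1907] F [-3.7  0.5  2.5] t 14.92
None [ 0.0237 -0.04    0.1908] F [-2.2  1.   0.1] t 15.22
False [-0.0293 -0.0403  0.1953] F [0.6 0.3 0.5] t 15.9
False [-0.0699 -0.0405  0.2993] F [-0.3  0.2  0.4] t 16.61
```

View pics/s4.png

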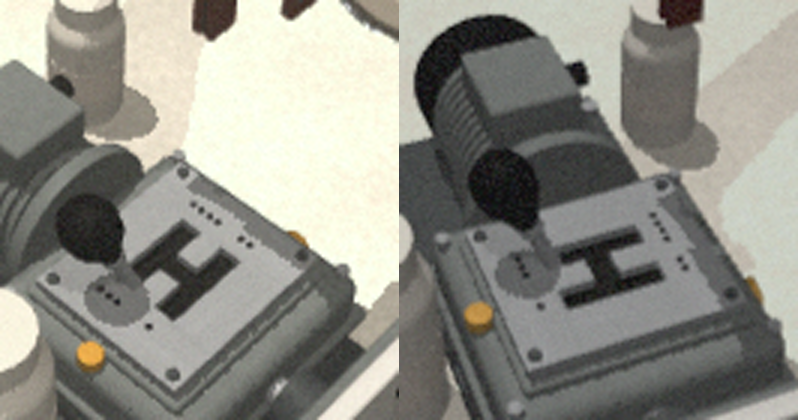

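The knob is at crop (88,228) scene and (101,184) side, at the far end of the far-right slot, and the arm is clear. I'll check f numerically, and check the loose items with a before/after image difference.

```bash
python3 - <<'E'
from h import *
knob((88,228),(101,184))
a,b=[cv2.GaussianBlur(cv2.imread(f"pics/scene{i}.png"),(5,5),0).astype(int) for i in(0,4)]
d=np.abs(a-b).max(2)
for n,(x0,y0,x1,y1) in dict(L=(205,245,250,320),S=(243,138,275,192),bk=(275,338,315,384)).items(): print(n,(d[y0:y1,x0:x1]>40).mean())
E
```

```text
knob drv [ 0.0597 -0.032   0.1857] gap 0.0006 f 0.37
L 0.0
S 0.0
bk 0.0
```

```bash
python3 -c "
from h import *
robot.sign_off();st()"
```

```text
the job is handed in; nothing more can be done
the job is handed in; nothing more can be done
```

The lever is in third and the job is handed in, at about 17 s of the 48 s allowed. `sign_off` gives no verdict. I kept the fingers closed throughout and only pushed. From behind the knob I went to neutral, from its left side I went across, and from behind again I went forward to the end stop. Then I withdrew.

**Lever:** The last push stopped on the force rise, with the finger 24.1 mm ahead of the gate centre, against 23.5 mm expected at the end of travel. Triangulating the knob afterwards gave f ≈ 0.37 and y = −32 mm, or a ≈ 0.21. That f is slightly above the nominal 0.35 end, and a is at the low edge of the right slot. Both fit the few-millimetre camera error.

**Steps on the way:** Neutral on the left measured f ≈ 0.01. For neutral on the right I only judged the rod's position in the picture, because the gripper hid the knob. First and fourth were not approached in any picture.

**Bottles and beaker:** The before/after image difference showed no change for either bottle or the beaker. The arm ended well clear, with the TCP at 0.30 m.

**Disagreement:** The start position measured f ≈ −0.22 rather than the nominal −0.35, so the lever was probably not fully home in second. This did not affect the push.

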